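# Load the topping rail with its lidded pots

### The job

Set up the dessert topping rail for service: take the four lidded steel pots by their lid grips out of the wire caddy, one after another, and gently lower each into the rail opening that is cut for it (each round pot into the round opening of its size, the square pot into the square one), so that every pot hangs level by its rim, resting on its plate. Leave the kitchen timer and the jam jar where they stand.

Things in the scene. Friction and masses are not known exactly. Their poses are not given: they have to be found in the camera images.
- pot_small: small round steel pot, lid fixed, 0.1-0.4 kg, standing in one of the 4 cells (96 mm apart) of the low wire caddy. Wall 42 mm across, tapering over the lowest 30 mm to 32 at the foot; projecting rim 60 mm across, its underside 56 mm above the foot; lid top 66 mm above the foot, on it a round black knob 20 mm across, 32 mm tall (top 98 mm above the foot). Origin: centre of underside, z up
- pot_medium: medium round steel pot, lid fixed, 0.1-0.4 kg, standing in one of the 4 cells (96 mm apart) of the low wire caddy. Wall 54 mm across, tapering over the lowest 30 mm to 44 at the foot; projecting rim 72 mm across, its underside 56 mm above the foot; lid top 66 mm above the foot, on it a round black knob 24 mm across, 32 mm tall (top 98 mm above the foot). Origin: centre of underside, z up
- pot_large: large round steel pot, lid fixed, 0.1-0.4 kg, standing in one of the 4 cells (96 mm apart) of the low wire caddy. Wall 66 mm across, tapering over the lowest 30 mm to 56 at the foot; projecting rim 84 mm across, its underside 56 mm above the foot; lid top 66 mm above the foot, on it a round black knob 28 mm across, 32 mm tall (top 98 mm above the foot). Origin: centre of underside, z up
- pot_square: square steel pot, lid fixed, 0.15-0.3 kg, in a caddy cell. Walls 50 mm square, lowest 24 mm only 43; projecting rim 72 mm square, its underside 56 mm above the foot; lid top 66 mm above the foot, on it an upright black bar grip 14 mm thick (x), 44 long (y), 32 tall. Origin: centre of underside, z up, x and y square to the walls
- plate_small: adapter plate 94 mm square, 4 mm thick, with a round through-opening 49 mm across in its middle, for the small round pot; fixed in one of the 4 places of the steel serving rail (a row, 96 mm apart; tops 80 mm above the trolley, empty below; rail edges 3 mm higher). Origin: centre of underside, z up; x runs across the row, y along it
- plate_medium: adapter plate 94 mm square, 4 mm thick, with a round through-opening 61 mm across in its middle, for the medium round pot; fixed in one of the 4 places of the steel serving rail (a row, 96 mm apart; tops 80 mm above the trolley, empty below; rail edges 3 mm higher). Origin: centre of underside, z up; x runs across the row, y along it
- plate_large: adapter plate 94 mm square, 4 mm thick, with a round through-opening 73 mm across in its middle, for the large round pot; fixed in one of the 4 places of the steel serving rail (a row, 96 mm apart; tops 80 mm above the trolley, empty below; rail edges 3 mm higher). Origin: centre of underside, z up; x runs across the row, y along it
- plate_square: adapter plate like the others, in the same rail, with a square through-opening 59 x 59 mm, sides along the plate's x and y, for the square pot. Origin: centre of underside, z up; x runs across the row, y along it
- kitchen_timer: bystander: red and white wind-up kitchen timer, 68 mm across and 60 mm tall, loose, to the right of the work (-y); origin centre of its underside
- jam_jar: bystander: squat jar with white lid, 70 mm across and 99 mm tall, loose, to the right of the work (-y); origin centre of its underside

How it is judged:
By the outcome, as a careful person would: the job done as asked, in the order asked, and still so for the second after the job is handed in, with the robot touching nothing.
It also fails if it takes over 112 s, if anything falls off the work surface, if the arm or the gripper's body presses on something with over 40 N, if the wrist force passes 120 N, or if a joint passes its speed limit or range.

### The arm

A 6-joint arm with a two-finger parallel gripper is mounted at the origin on a cart in front of the work surface, level with it; the furniture and walls round the work are solid. World frame = base frame: x ahead of the robot, y to its left, z up, the work surface at z = 0. Lengths are in m, angles in rad, forces in N, time in s.
With the tool pointing down it reaches from about 0.35 to 0.875 m from the base axis. Payload 4.2 kg.
Tool frame: the origin (TCP) lies between the finger pads; the fingertips stand 14 mm ahead of it and the grasp point (between the pads) lies 5 mm behind it; z points along the fingers, x is the direction in which the jaws open and shut, and the axes are right-handed (so a half turn about z gives the same grasp; the last joint's range is limited). The gripper opens to 85 mm and grips with 20 to 120 N. Pads are 22 mm wide; open, the fingers measure 114 mm over their backs; the gripper's body (76 mm by 85 mm) begins 54 mm behind the grasp point. The pads swing forward as they close: fully open they stand 13 mm farther back than shut.
Start: joints at [-0.983, 0.385, 0.008, 0, -1.194, -0.259], TCP at [0.202, -0.591, 0.245] pointing down, gripper open.
Joint ranges: [-3.14, 3.14], [-1.21, 2.06], [-1.07, 1.41], [-3.16, 2.05], [-2.99, -0.16], [-3.1, 3.1]. Speed limits (rad/s): [2.79, 2.79, 3.14, 3.14, 3.14, 3.14].

### API

Orientations are given as a unit quaternion [w, x, y, z].
In Python, from workcell import manip, vision gives the robot as it stands. The module is installed in compiled form; this text tells all that it offers.
- The arm moves only by the tool step_arm, never from a script. Its arguments are lists of equal length, an entry for each row: "linear": the shift along the tool's x, y, z in units of 250 mm (1.0 is 250 mm), a list of three; "spin": the turn about the tool's z in units of 30 degrees (1.0 is 30 degrees). In form: {"linear": [[x, y, z], ...], "spin": [spin, ...]}. A call has 1 to 12 rows; each row shifts and turns the commanded pose from where the row before left it, along the tool's axes as they then stand; what a row does not reach is not made up. A row lasts 1/10 s, in which the tool goes at most 50 mm and 8.59 degrees, less where a joint would pass 70% of its speed; a pose out of reach is approached as far as the arm can. A call with a number of a shift or a turn outside -1 to 1 is refused whole. A call with a gripper value outside its range is refused whole. "fingers" is the opening in per cent of the stroke, from 0 (shut) to 100 (fully open), set as the call begins (left out, the last holds). The fingers move at their own pace and stop on an object; "newtons" is the grip in N (left out, the last holds). Time passes only in rows, so rows that do not move let the fingers close. It gives the time, the measured TCP pose, the force and the opening at its end, in the units of the state.
- manip.read_state(): the state, without advancing time (a new reading comes with each control period).
- vision.read_camera(name): name is "side" or "top"; returns the picture (420x560x3 uint8, blue, green, red); there is no depth.
- vision.calibration(name): a dict with "fx", "fy", "cx", "cy" (pixels), "xyz" and "orientation" of the camera in the world. Camera axes: x right, y up, looking along -z (the intrinsics and any distortion apply to the point x, -y, -z); pixel columns grow to the right and rows downward; lengths in m; the calibration is good to about 2 mm. A picture is of the moment at which its call begins. calibration takes no time and is no camera call.
- manip.finish_job(): hands the job in, once; it reports no verdict.
Trained networks look in the newest picture that a camera, given by its name, has taken for a name from the list of things; names that differ only in an ending like _2 or _b are one class to them, and where a whole thing is asked for, a point or a joint stands for the part that bears it (a point fixed in the world has none). Each returns a list of dicts, best first, with "confidence" (0 to 1); they miss things now and then, are a little off and sometimes report something else, mostly with a low value. They report only what shows in the picture. A call takes as long as a camera call.
- vision.recognise(camera, query): "point" ([column, row] in pixels, amid what is visible of it).
- vision.landmark_of(camera, query): "point" ([column, row] in pixels: a listed point, or the origin of a listed thing).
The state is a dict: "t": time; "qpos": joint angles; "joint_velocities": joint speeds; "effort": joint torques, N m; "tcp_pos": TCP position; "ee_rot": TCP orientation; "force": force on the tool from outside, world axes, zero at the start; "moment": the same for the moment, N m; "width": opening from 0.0 (shut) to 1.0 (fully open).
Only numpy, scipy, OpenCV 4.12 (cv2) and the standard library are available. Lean on these libraries where they do the work, as an engineer would, in place of code of your own. Each camera call takes 0.05 s, during which the arm holds its last target. There are 200 camera calls.

## Working session

There is one attempt and no reset: what is moved stays moved. The work goes in short steps, Python scripts to look and compute and a tool call to move; the robot and the scene stay as the last step left them, time stands still between calls to the robot, and variables do not carry over. Pictures are saved under pics/ and viewed, about 12 in all and at most 16, crops included, and the job is handed in when it is done.

Besides the shell and the picture viewer there is one more tool, called after "Emit:" by a JSON object that holds its "api" and its "payload", one argument or row to a line. step_arm: Moves the arm, as the interface text tells. Its arguments: {"type":"object","properties":{"linear":{"type":"array","items":{"type":"array","items":{"type":"number"}}},"spin":{"type":"array","items":{"type":"number"}},"fingers":{"type":"number"},"newtons":{"type":"number"}},"required":["linear","spin"]}

```bash
mkdir -p pics; python3 - <<'E'
from workcell import manip, vision
import cv2
print(manip.read_state())
for n in("top","side"):
    cv2.imwrite(f"pics/{n}0.png",vision.read_camera(n)); print(n,vision.calibration(n))
    for q in "pot_small pot_medium pot_large pot_square plate_small plate_medium plate_large plate_square kitchen_timer jam_jar".split():
        print(q,[(round(d['confidence'],2),[round(float(v),1) for v in d['point']]) for d in vision.landmark_of(n,q)[:3]])
E
```

```text
{'t': 0.0, 'qpos': array([-9.83413909e-01,  3.85556933e-01,  6.61200614e-03, -5.34771005e-04,
       -1.19397989e+00, -2.58631107e-01]), 'joint_velocities': array([ 0.00049589, -0.00030702,  0.00057251,  0.00067379,  0.00011575,
       -0.00041093]), 'effort': array([-1.92440006e-03, -3.92288196e+01,  1.88400275e+01,  4.18625593e+00,
       -4.70417464e-03, -5.72284875e-06]), 'tcp_pos': array([ 0.20165349, -0.59098433,  0.2442106 ]), 'ee_rot': array([-9.07020425e-04,  5.81946936e-01,  8.13226026e-01,  6.09666925e-04]), 'force': array([-0.45783584,  0.30594832,  0.15524117]), 'moment': array([-0.04546585,  0.04102487,  0.00425509]), 'width': 0.9986139502384086}
top {'fx': 536.0977654640809, 'fy': 536.0977654640809, 'cx': 278.1587403387345, 'cy': 205.81711434497177, 'xyz': array([ 0.29820991, -0.07302414,  1.43359507]), 'orientation': array([ 0.71284217,  0.04744627, -0.05660711, -0.6974242 ])}
pot_small [(0.67, [194.8, 233.8])]
pot_medium [(0.75, [230.9, 232.5])]
pot_large [(0.74, [302.9, 231.8])]
pot_square [(0.83, [262.0, 233.2])]
plate_small [(0.85, [212.0, 160.7]), (0.54, [351.5, 229.3])]
plate_medium [(0.73, [291.8, 158.2])]
plate_large [(0.73, [177.4, 160.9]), (0.52, [394.2, 261.9])]
plate_square [(0.9, [254.6, 163.1])]
kitchen_timer [(0.9, [393.4, 263.1]), (0.16, [289.1, 157.2])]
jam_jar [(0.65, [350.5, 231.1])]
side {'fx': 453.62565960756575, 'fy': 453.62565960756575, 'cx': 284.0311215151294, 'cy': 217.08674561673303, 'xyz': array([-0.01598566, -1.14222837,  0.53725173]), 'orientation': array([ 0.80184298,  0.5494055 , -0.13727584, -0.19067452])}
pot_small []
pot_medium [(0.63, [238.1, 232.8])]
pot_large [(0.54, [263.8, 255.7])]
pot_square [(0.46, [249.2, 243.9])]
plate_small [(0.72, [284.2, 199.3])]
plate_medium [(0.56, [315.0, 216.1])]
plate_large [(0.66, [270.8, 187.8])]
plate_square [(0.55, [300.0, 208.0])]
kitchen_timer [(0.63, [281.0, 312.6])]
jam_jar [(0.63, [292.6, 279.6])]
```

View images.

```bash
python3 - <<'E'
import cv2
a=cv2.imread("pics/top0.png")[120:290,150:420]; cv2.imwrite("pics/t1.png",cv2.resize(a,None,fx=2.9,fy=2.9,interpolation=cv2.INTER_CUBIC))
E
```

```text
(no output)
```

View pics/t1.png

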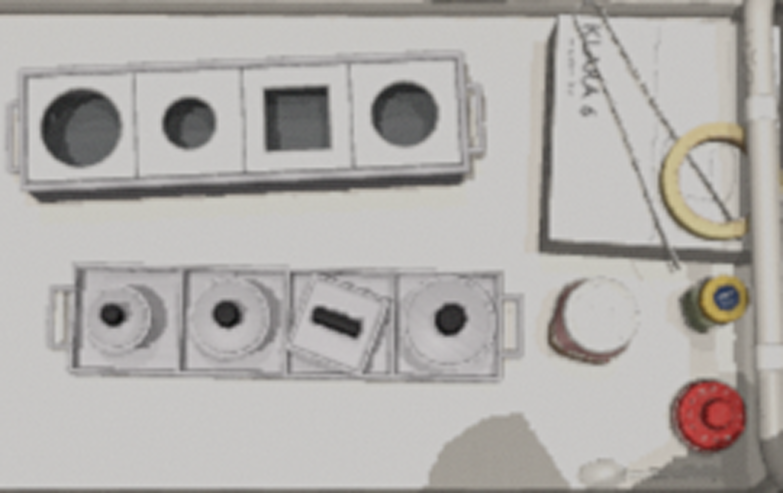

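View pics/side0.png

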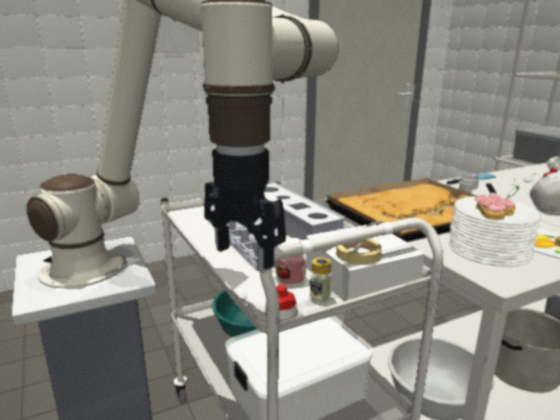

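```bash
cat > h.py <<'E'
import numpy as np, cv2
from workcell import manip, vision
from scipy.spatial.transform import Rotation as R
def ray(n,p):
    c=vision.calibration(n); w,x,y,z=c["orientation"]
    d=R.from_quat([x,y,z,w]).apply([(p[0]-c["cx"])/c["fx"],-(p[1]-c["cy"])/c["fy"],-1.]); return np.array(c["xyz"]),d
def at(n,p,z):
    o,d=ray(n,p); return (o+d*(z-o[2])/d[2])[:2]
def pix(n,P):
    c=vision.calibration(n); w,x,y,z=c["orientation"]
    q=R.from_quat([x,y,z,w]).inv().apply(np.array(P)-c["xyz"]); return [c["cx"]-c["fx"]*q[0]/q[2],c["cy"]+c["fy"]*q[1]/q[2]]
def blobs(img,thr,box,amin=20,s=8):
    x0,y0,x1,y1=box
    g=cv2.resize(cv2.cvtColor(img[y0:y1,x0:x1],cv2.COLOR_BGR2GRAY),None,fx=s,fy=s,interpolation=cv2.INTER_CUBIC)
    cs,_=cv2.findContours((g<thr).astype(np.uint8),cv2.RETR_EXTERNAL,cv2.CHAIN_APPROX_NONE); out=[]
    for c in cs:
        c=(c[:,0].astype(float)+.5)/s-.5+[x0,y0]
        if cv2.contourArea(c.astype(np.float32))>amin: out.append(c)
    return sorted(out,key=lambda c:c[:,0].mean())
def desc(c,n,z):
    w=np.array([at(n,p,z) for p in c],np.float32)*1000
    m=cv2.moments(w); (cx,cy),(a,b),ang=cv2.minAreaRect(w)
    return f"cen {m['m10']/m['m00']:.1f} {m['m01']/m['m00']:.1f} area {m['m00']:.0f} eqdia {2*(m['m00']/3.1416)**.5:.1f} rect {cx:.1f} {cy:.1f} {a:.1f} {b:.1f} ang {ang:.1f}"
E
python3 - <<'E'
from h import *
im=cv2.imread("pics/top0.png")
for thr in(140,160):
  print("holes",thr); [print(desc(c,"top",.080)) for c in blobs(im,thr,(160,143,308,180),60)]
for thr in(80,110):
  print("knobs",thr); [print(desc(c,"top",.100)) for c in blobs(im,thr,(178,215,320,246),20)]
for thr in(140,):
  print("side?")
  for q in ([178,161],[212,161]): print(at("top",q,.08))
E
```

```text
holes 140
cen 603.5 173.2 area 3993 eqdia 71.3 rect 603.5 173.1 71.3 71.6 ang 46.5
cen 609.9 77.5 area 1777 eqdia 47.6 rect 609.6 77.6 47.5 47.7 ang 1.4
cen 616.5 -18.2 area 3346 eqdia 65.3 rect 616.5 -18.2 58.5 58.8 ang 3.9
cen 623.0 -114.1 area 2776 eqdia 59.4 rect 623.0 -114.2 59.3 59.6 ang 1.2
holes 160
cen 603.5 173.1 area 4170 eqdia 72.9 rect 603.4 172.9 72.8 73.2 ang 28.9Traceback (most recent call last):
  File "<stdin>", line 4, in <module>
  File "h.py", line 21, in desc
    w=np.array([at(n,p,z) for p in c],np.float32)*1000
                ~~^^^^^^^
  File "h.py", line 8, in at
    o,d=ray(n,p); return (o+d*(z-o[2])/d[2])[:2]
        ~~~^^^^^
  File "h.py", line 5, in ray
    c=vision.calibration(n); w,x,y,z=c["orientation"]
ValueError: time passes only in moves, steps and waits
```

```bash
sed -i 's/vision.calibration(n)/cal(n)/; 3a import functools\ncal=functools.lru_cache(None)(lambda n: vision.calibration(n))' h.py
python3 - <<'E'
from h import *
im=cv2.imread("pics/top0.png")
for thr in(80,110):
  print("knobs",thr); [print(desc(c,"top",.100)) for c in blobs(im,thr,(178,215,320,246),20)]
s=cv2.resize(im[200:260,160:340],None,fx=4.4,fy=4.4,interpolation=cv2.INTER_CUBIC); cv2.imwrite("pics/t2.png",s)
E
```

```text
knobs 80
cen 434.7 134.2 area 283 eqdia 19.0 rect 434.9 134.4 20.1 17.9 ang 47.1
cen 437.4 36.0 area 390 eqdia 22.3 rect 437.4 36.2 22.5 21.7 ang 28.2
cen 433.0 -58.3 area 551 eqdia 26.5 rect 433.3 -58.2 42.9 14.8 ang 70.3
cen 437.4 -156.2 area 521 eqdia 25.8 rect 437.6 -156.2 24.3 27.8 ang 46.1
knobs 110
cen 434.9 134.0 area 350 eqdia 21.1 rect 435.2 134.3 22.0 20.5 ang 42.6
cen 437.6 35.8 area 463 eqdia 24.3 rect 437.7 36.0 24.2 24.2 ang 28.2
cen 433.1 -58.4 area 649 eqdia 28.8 rect 433.4 -58.3 45.0 16.6 ang 69.9
cen 437.5 -156.3 area 598 eqdia 27.6 rect 437.7 -156.3 25.8 29.4 ang 46.0
```

View pics/t2.png

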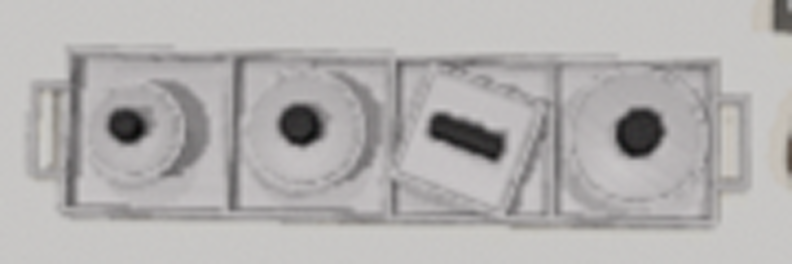

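```bash
python3 - <<'E'
from h import *
from scipy.optimize import minimize
from scipy.ndimage import map_coordinates
im=cv2.cvtColor(cv2.imread("pics/top0.png"),cv2.COLOR_BGR2GRAY).astype(float)
g=cv2.GaussianBlur(im,(0,0),.7); G=cv2.GaussianBlur(np.hypot(cv2.Sobel(g,6,1,0),cv2.Sobel(g,6,0,1)),(0,0),.8)
t=np.linspace(0,2*np.pi,180)
def s(P): 
    p=np.array(pix("top",P[0])) if 0 else np.array([pix("top",q) for q in P]); return map_coordinates(G,[p[:,1],p[:,0]],order=1).mean()
for nm,x,y,r in(("small",.4349,.134,.030),("medium",.4375,.036,.036),("large",.4375,-.156,.042)):
  for z in(.062,.066):
    b=max((s(np.c_[x+dx+r*np.cos(t),y+dy+r*np.sin(t),0*t+z]),x+dx,y+dy) for dx in np.arange(-.008,.0081,.001) for dy in np.arange(-.008,.0081,.001))
    print(nm,z,np.round(b,4))
q=np.linspace(-1,1,40); sq=np.r_[np.c_[q,0*q+1],np.c_[q,0*q-1],np.c_[0*q+1,q],np.c_[0*q-1,q]]*.036
b=max((s(np.c_[.433+dx+sq[:,0]*np.cos(a)-sq[:,1]*np.sin(a),-.058+dy+sq[:,0]*np.sin(a)+sq[:,1]*np.cos(a),0*sq[:,0]+.063]),.433+dx,-.058+dy,np.degrees(a)) for dx in np.arange(-.006,.0061,.001) for dy in np.arange(-.006,.0061,.001) for a in np.radians(np.arange(-28,-10,2)))
print("sq",np.round(b,4))
E
```

```text
small 0.062 [75.0772  0.4369  0.126 ]
small 0.066 [71.663   0.4329  0.137 ]
medium 0.062 [6.83441e+01 4.45500e-01 3.90000e-02]
medium 0.066 [6.93362e+01 4.45500e-01 3.90000e-02]
large 0.062 [56.2015  0.4455 -0.155 ]
large 0.066 [56.205   0.4445 -0.155 ]
sq [ 7.64534e+01  4.27000e-01 -6.40000e-02 -2.60000e+01]
```

Emit:
{"api": "step_arm", "payload": {
  "linear": [
    [0,0,0],
    [0,0,0],
    [0,0,0],
    [0,0,0]
  ],
  "spin": [0.2,0.22,0.2,0.007],
  "fingers": 65,
  "newtons": 50
}}

```text
t: 1.5
tcp_pos: [0.2018, -0.5915, 0.2453]
ee_rot: [0.0, 0.707, 0.707, -0.0]
force: [-0.5, 0.7, 0.0]
width: 0.649
```

Emit:
{"api": "step_arm", "payload": {
  "linear": [
    [0.158,0.0858,0],
    [0.158,0.0858,0],
    [0.158,0.0858,0],
    [0.158,0.0858,0],
    [0.158,0.0858,0],
    [0.158,0.0858,0],
    [0.158,0.0858,0],
    [0.158,0.0858,0],
    [0.158,0.0858,0],
    [0.158,0.0858,0],
    [0.158,0.0858,0],
    [0,0,0]
  ],
  "spin": [0,0,0,0,0,0,0,0,0,0,0,0]
}}

```text
t: 2.7
tcp_pos: [0.4398, -0.1534, 0.2457]
ee_rot: [0.001, 0.704, 0.71, 0.001]
force: [-0.8, -0.3, 1.2]
width: 0.652
```

```bash
python3 - <<'E'
from h import *
s=manip.read_state(); w,x,y,z=s["ee_rot"]; m=R.from_quat([x,y,z,w]).as_matrix(); print(s["t"],s["tcp_pos"],s["width"],np.round(m,4).tolist())
for q,p in dict(sm=(194.8,233.8),me=(230.9,232.5),la=(302.9,231.8),sq=(262,233.2),jar=(350.5,231.1),tim=(393.4,263.1)).items(): print(q,at("top",p,.003))
im=vision.read_camera("side"); cv2.imwrite("pics/s1.png",cv2.resize(im[130:290,160:400],None,fx=3.3,fy=3.3,interpolation=cv2.INTER_CUBIC))
p=s["tcp_pos"]; print([np.round(pix("side",p+[0,0,d]),1) for d in(0,-.014,.005)])
E
```

```text
2.7 [ 0.4398293  -0.15340017  0.2457267 ] 0.6518002255618005 [[-0.0092, 1.0, 0.0019], [1.0, 0.0092, 0.0001], [0.0001, 0.0019, -1.0]]
sm [0.43000187 0.13167282]
me [0.43562426 0.03549696]
la [ 0.44178801 -0.15716319]
sq [ 0.43559174 -0.04768781]
jar [ 0.44651694 -0.2849882 ]
tim [ 0.36345886 -0.39957417]
[array([264.1, 169.1]), array([264.2, 174.6]), array([264.1, 167.1])]
```

View pics/s1.png

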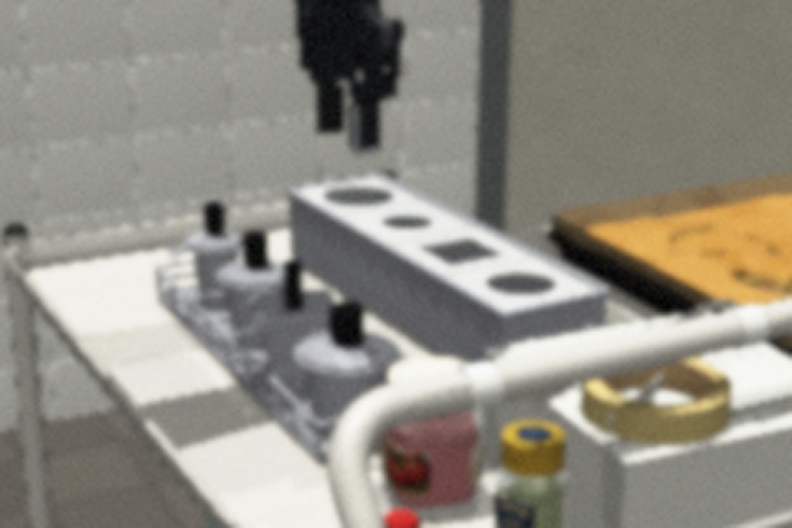

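Emit:
{"api": "step_arm", "payload": {
  "linear": [
    [0,0,0],
    [0,0,0],
    [0,0,0],
    [0,0,0]
  ],
  "spin": [0,0,0,0]
}}

```text
t: 3.15
tcp_pos: [0.4371, -0.1577, 0.2453]
ee_rot: [-0.0, 0.707, 0.707, -0.0]
force: [-0.2, 0.4, 0.3]
width: 0.651
```

```bash
python3 - <<'E'
from h import *
s=manip.read_state(); print(s["tcp_pos"],s["ee_rot"],s["force"])
for z in(.095,.100,.105):
  print(z,[np.round(at("side",p,z)*1000) for p in((224.5,191.8),(237,200.6),(248.8,209.7),(265.2,221.8))])
for P in((.437,-.1563),(.4375,.036)):
  for z in(.066,.1): print(P,z,np.round(pix("side",[*P,z]),1))
E
```

```text
[ 0.43712729 -0.15770955  0.24532818] [-1.51984867e-05  7.07487202e-01  7.06726155e-01 -8.34511244e-06] [-0.18427553  0.40328538  0.31472348]
0.095 [array([446., 160.]), array([450.,  63.]), array([450., -25.]), array([ 453., -130.])]
0.1 [array([441., 145.]), array([444.,  49.]), array([445., -38.]), array([ 448., -141.])]
0.105 [array([435., 130.]), array([439.,  36.]), array([440., -50.]), array([ 442., -153.])]
(0.437, -0.1563) 0.066 [264.  236.5]
(0.437, -0.1563) 0.1 [263.9 224.4]
(0.4375, 0.036) 0.066 [236.8 213.1]
(0.4375, 0.036) 0.1 [236.5 202.3]
```

Emit:
{"api": "step_arm", "payload": {
  "linear": [
    [0.0056,0.0056,0.1],
    [0,0,0.12],
    [0,0,0.12],
    [0,0,0.12],
    [0,0,0.08],
    [0,0,0.05],
    [0,0,0.02],
    [0,0,0],
    [0,0,0]
  ],
  "spin": [0,0,0,0,0,0,0,0,0]
}}

```text
t: 4.05
tcp_pos: [0.4395, -0.1558, 0.0935]
ee_rot: [0.001, 0.707, 0.707, 0.0]
force: [-0.3, -0.0, 0.9]
width: 0.652
```

Emit:
{"api": "step_arm", "payload": {
  "linear": [
    [0,0,0],
    [0,0,0],
    [0,0,0],
    [0,0,0],
    [0,0,0],
    [0,0,0]
  ],
  "spin": [0,0,0,0,0,0],
  "fingers": 0,
  "newtons": 45
}}

```text
t: 4.65
tcp_pos: [0.4394, -0.1555, 0.0937]
ee_rot: [0.001, 0.707, 0.707, 0.0]
force: [-0.6, 1.2, 6.0]
width: 0.314
```

Emit:
{"api": "step_arm", "payload": {
  "linear": [
    [0,0,-0.02],
    [0,0,-0.04],
    [0,0,-0.08],
    [0,0,-0.1],
    [0,0,-0.1],
    [0,0,-0.1],
    [0,0,-0.08],
    [0,0,-0.02],
    [0,0,0],
    [0,0,0],
    [0,0,0]
  ],
  "spin": [0,0,0,0,0,0,0,0,0,0,0]
}}

```text
t: 5.75
tcp_pos: [0.4381, -0.1553, 0.2264]
ee_rot: [-0.001, 0.707, 0.707, -0.001]
force: [0.7, -0.1, -3.6]
width: 0.314
```

```bash
python3 - <<'E'
from h import *
s=manip.read_state(); print(s["tcp_pos"],s["ee_rot"],s["force"],s["width"])
t=vision.read_camera("top");im=vision.read_camera("side")
a=cv2.resize(im[130:290,180:360],None,fx=2.2,fy=2.2,interpolation=cv2.INTER_CUBIC);b=cv2.resize(t[150:310,170:350],None,fx=2.2,fy=2.2,interpolation=cv2.INTER_CUBIC)
cv2.imwrite("pics/s2.png",np.hstack([a,b]))
E
```

```text
[ 0.43810281 -0.15533999  0.22638443] [-0.00124463  0.70700385  0.70720794 -0.00096456] [ 0.70730462 -0.0883924  -3.57718467] 0.31389951809896
```

View pics/s2.png

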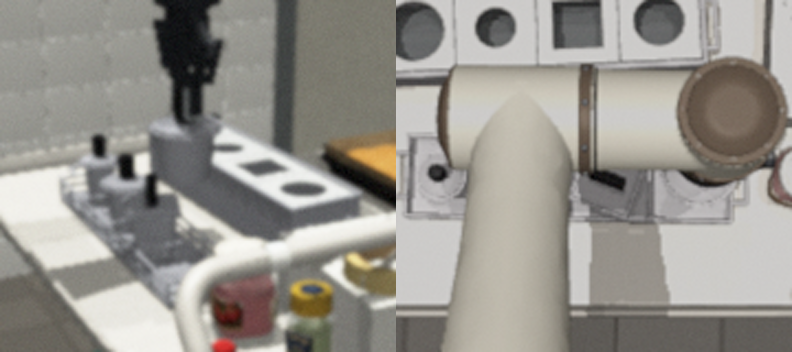

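Emit:
{"api": "step_arm", "payload": {
  "linear": [
    [0.073,0.0369,0],
    [0.146,0.0738,0],
    [0.146,0.0738,0],
    [0.146,0.0738,0],
    [0.146,0.0738,0],
    [0.146,0.0738,0],
    [0.146,0.0738,0],
    [0.146,0.0738,0],
    [0.146,0.0738,0],
    [0.073,0.0369,0],
    [0,0,0],
    [0,0,0]
  ],
  "spin": [0,0,0,0,0,0,0,0,0,0,0,0]
}}

```text
t: 7.05
tcp_pos: [0.6044, 0.1732, 0.2263]
ee_rot: [-0.0, 0.707, 0.707, -0.001]
force: [-0.7, -0.1, -2.8]
width: 0.319
```

Emit:
{"api": "step_arm", "payload": {
  "linear": [
    [0,0,0],
    [0,0,0],
    [0,0,0]
  ],
  "spin": [0,0,0]
}}

```text
t: 7.35
tcp_pos: [0.6047, 0.1723, 0.2282]
ee_rot: [0.0, 0.707, 0.707, 0.0]
force: [-0.6, -0.6, -3.1]
width: 0.313
```

```bash
python3 - <<'E'
from h import *
s=manip.read_state(); print(s["tcp_pos"],s["ee_rot"],s["force"],s["width"])
t=vision.read_camera("top");im=vision.read_camera("side")
a=cv2.resize(im[140:230,230:350],None,fx=3.3,fy=3.3,interpolation=cv2.INTER_CUBIC);b=cv2.resize(t[120:210,150:270],None,fx=3.3,fy=3.3,interpolation=cv2.INTER_CUBIC)
cv2.imwrite("pics/s3.png",np.hstack([a,b]))
E
```

```text
[0.60466702 0.172276   0.22815906] [4.74541332e-05 7.07261889e-01 7.06951624e-01 1.42409324e-04] [-0.58234563 -0.56850576 -3.13140488] 0.31267874421751074
```

View pics/s3.png

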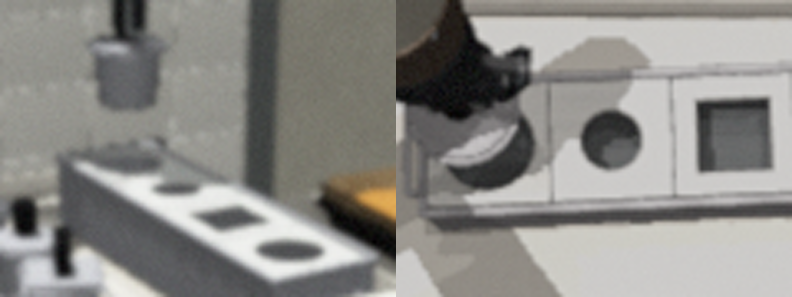

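```bash
python3 - <<'E'
from h import *
im=vision.read_camera("side").astype(float)
for r in (160,164,167,170): print(r,im[r-1:r+2,252:286].mean(2).mean(0).round().astype(int).tolist())
for P in((.6047,.1723,.165),(.6147,.1723,.165),(.6047,.1723,.197),(.6035,.1732,.08)): print(P,np.round(pix("side",P),2))
E
```

```text
160 [140, 141, 142, 140, 139, 134, 114, 92, 86, 90, 92, 96, 98, 101, 101, 100, 100, 102, 100, 99, 97, 95, 91, 88, 86, 92, 114, 138, 145, 145, 147, 147, 149, 149]
164 [147, 151, 151, 145, 140, 137, 128, 108, 92, 90, 93, 95, 96, 98, 102, 100, 101, 99, 100, 97, 99, 94, 92, 87, 82, 91, 115, 140, 147, 147, 151, 154, 153, 152]
167 [149, 149, 152, 152, 157, 155, 147, 123, 97, 87, 93, 96, 96, 101, 100, 101, 101, 100, 99, 98, 94, 92, 90, 85, 91, 106, 130, 142, 142, 145, 150, 152, 151, 149]
170 [146, 145, 147, 148, 149, 150, 145, 129, 107, 94, 94, 94, 95, 97, 97, 100, 98, 98, 98, 96, 95, 93, 90, 87, 93, 117, 136, 144, 144, 143, 145, 150, 148, 147]
(0.6047, 0.1723, 0.165) [268.18 164.07]
(0.6147, 0.1723, 0.165) [270.93 163.76]
(0.6047, 0.1723, 0.197) [268.16 154.5 ]
(0.6035, 0.1732, 0.08) [267.79 188.79]
```

Emit:
{"api": "step_arm", "payload": {
  "linear": [
    [0.0036,-0.003,0.04],
    [0,0,0.06],
    [0,0,0.06],
    [0,0,0.05],
    [0,0,0.04],
    [0,0,0.04],
    [0,0,0.04],
    [0,0,0.04],
    [0,0,0.03],
    [0,0,0.02],
    [0,0,0.01]
  ],
  "spin": [0,0,0,0,0,0,0,0,0,0,0]
}}

```text
t: 8.6
tcp_pos: [0.604, 0.1739, 0.1198]
ee_rot: [-0.0, 0.707, 0.707, -0.0]
force: [0.1, 0.3, -3.6]
width: 0.312
```

Emit:
{"api": "step_arm", "payload": {
  "linear": [
    [0,0,0.006],
    [0,0,0.006],
    [0,0,0.006],
    [0,0,0.0]
  ],
  "spin": [0,0,0,0]
}}

```text
t: 9.0
tcp_pos: [0.6041, 0.174, 0.1158]
ee_rot: [-0.0, 0.707, 0.707, 0.0]
force: [0.3, -0.3, -3.4]
width: 0.313
```

Emit:
{"api": "step_arm", "payload": {
  "linear": [
    [0,0,0.004],
    [0,0,0.004],
    [0,0,0]
  ],
  "spin": [0,0,0]
}}

```text
t: 9.3
tcp_pos: [0.604, 0.174, 0.1137]
ee_rot: [-0.0, 0.707, 0.707, -0.0]
force: [-0.6, 0.2, -4.0]
width: 0.309
```

Emit:
{"api": "step_arm", "payload": {
  "linear": [
    [0,0,0.004],
    [0,0,0.004],
    [0,0,0]
  ],
  "spin": [0,0,0]
}}

```text
t: 9.6
tcp_pos: [0.604, 0.174, 0.1116]
ee_rot: [-0.0, 0.707, 0.707, -0.0]
force: [0.0, -0.1, -4.1]
width: 0.315
```

Emit:
{"api": "step_arm", "payload": {
  "linear": [
    [0,0,0.004],
    [0,0,0]
  ],
  "spin": [0,0]
}}

```text
t: 9.8
tcp_pos: [0.604, 0.174, 0.1107]
ee_rot: [-0.0, 0.707, 0.707, -0.0]
force: [-0.7, 0.1, -2.8]
width: 0.31
```

Emit:
{"api": "step_arm", "payload": {
  "linear": [
    [0,0,0.004],
    [0,0,0]
  ],
  "spin": [0,0]
}}

```text
t: 10.0
tcp_pos: [0.6042, 0.1741, 0.1099]
ee_rot: [0.0, 0.707, 0.707, 0.0]
force: [-0.1, 0.1, -2.2]
width: 0.31
```

Emit:
{"api": "step_arm", "payload": {
  "linear": [
    [0,0,0.004],
    [0,0,0],
    [0,0,0]
  ],
  "spin": [0,0,0]
}}

```text
t: 10.3
tcp_pos: [0.6042, 0.1741, 0.1098]
ee_rot: [0.0, 0.707, 0.707, 0.0]
force: [-3.6, 0.1, 4.6]
width: 0.313
```

Emit:
{"api": "step_arm", "payload": {
  "linear": [
    [0,0,0],
    [0,0,0],
    [0,0,0],
    [0,0,-0.02],
    [0,0,-0.08],
    [0,0,-0.13],
    [0,0,-0.13]
  ],
  "spin": [0,0,0,0,0,0,0],
  "fingers": 60
}}

```text
t: 11.0
tcp_pos: [0.604, 0.1739, 0.1997]
ee_rot: [-0.0, 0.707, 0.707, -0.0]
force: [0.7, 0.5, -0.0]
width: 0.597
```

Emit:
{"api": "step_arm", "payload": {
  "linear": [
    [-0.05,-0.06,0],
    [-0.112,-0.1348,0],
    [-0.112,-0.1348,0],
    [-0.112,-0.1348,0],
    [-0.112,-0.1348,0],
    [-0.05,-0.06,0],
    [0,0,0],
    [0,0,0],
    [0,0,0]
  ],
  "spin": [0,0,0,0,0,0,0,0,0]
}}

```text
t: 11.9
tcp_pos: [0.4405, 0.0376, 0.1992]
ee_rot: [0.0, 0.707, 0.707, 0.001]
force: [0.5, 0.5, 0.6]
width: 0.601
```

```bash
python3 - <<'E'
from h import *
s=manip.read_state(); print(s["tcp_pos"],s["force"],s["width"])
t=vision.read_camera("top");im=vision.read_camera("side")
a=cv2.resize(im[140:260,200:320],None,fx=3.3,fy=3.3,interpolation=cv2.INTER_CUBIC);b=cv2.resize(t[130:250,150:270],None,fx=3.3,fy=3.3,interpolation=cv2.INTER_CUBIC)
cv2.imwrite("pics/s4.png",np.hstack([a,b]))
print("knob"); [print(desc(c,"top",.122)) for c in blobs(t,100,(160,143,200,180),20)]
E
```

```text
[0.44053413 0.03760813 0.19915693] [0.49633053 0.49896887 0.58437606] 0.6008735147122803
knob
cen 599.4 170.0 area 695 eqdia 29.7 rect 599.5 170.1 31.7 27.4 ang 38.9
```

View pics/s4.png

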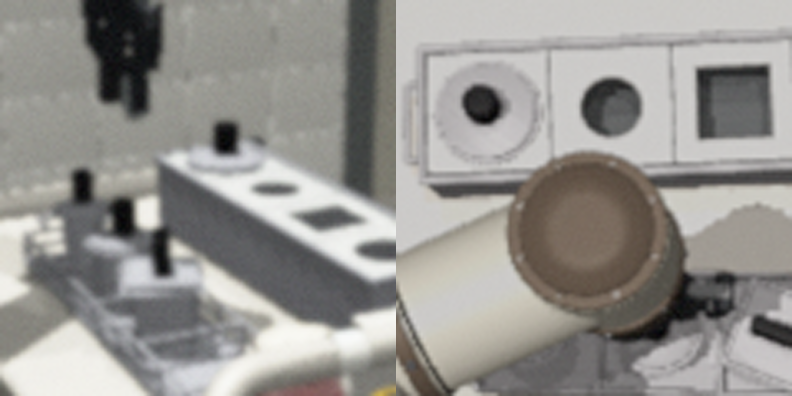

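Emit:
{"api": "step_arm", "payload": {
  "linear": [
    [0,0,0.06],
    [0,0,0.11],
    [0,0,0.11],
    [0,0,0.08],
    [0,0,0.04],
    [0,0,0.02],
    [0,0,0],
    [0,0,0]
  ],
  "spin": [0,0,0,0,0,0,0,0]
}}

```text
t: 12.8
tcp_pos: [0.4401, 0.0373, 0.0945]
ee_rot: [0.0, 0.707, 0.707, 0.001]
force: [1.1, 0.4, -0.2]
width: 0.602
```

Emit:
{"api": "step_arm", "payload": {
  "linear": [
    [0,0,0],
    [0,0,0],
    [0,0,0],
    [0,0,0],
    [0,0,0],
    [0,0,0]
  ],
  "spin": [0,0,0,0,0,0],
  "fingers": 0
}}

```text
t: 13.4
tcp_pos: [0.4401, 0.0373, 0.0947]
ee_rot: [0.0, 0.707, 0.707, 0.001]
force: [-0.3, 1.2, 5.8]
width: 0.266
```

Emit:
{"api": "step_arm", "payload": {
  "linear": [
    [0,0,-0.02],
    [0,0,-0.04],
    [0,0,-0.08],
    [0,0,-0.1],
    [0,0,-0.1],
    [0,0,-0.1],
    [0,0,-0.08],
    [0,0,-0.02],
    [0,0,0],
    [0,0,0],
    [0,0,0]
  ],
  "spin": [0,0,0,0,0,0,0,0,0,0,0]
}}

```text
t: 14.5
tcp_pos: [0.4385, 0.0366, 0.2274]
ee_rot: [-0.001, 0.707, 0.707, -0.001]
force: [-0.4, -0.2, -1.4]
width: 0.262
```

Emit:
{"api": "step_arm", "payload": {
  "linear": [
    [-0.0503,0.0613,0],
    [-0.1007,0.1227,0],
    [-0.1007,0.1227,0],
    [-0.1007,0.1227,0],
    [-0.1007,0.1227,0],
    [-0.1007,0.1227,0],
    [-0.0503,0.0613,0],
    [0,0,0],
    [0,0,0],
    [0,0,0],
    [0,0,0],
    [0,0,0]
  ],
  "spin": [0,0,0,0,0,0,0,0,0,0,0,0]
}}

```text
t: 15.7
tcp_pos: [0.6231, -0.1134, 0.2292]
ee_rot: [0.0, 0.707, 0.708, 0.0]
force: [-0.6, -0.2, -2.5]
width: 0.268
```

```bash
python3 - <<'E'
from h import *
s=manip.read_state(); p=s["tcp_pos"];print(p,s["force"],s["width"])
t=vision.read_camera("top");im=vision.read_camera("side")
foot=p[2]-.087
a=cv2.resize(im[140:260,240:360],None,fx=3.3,fy=3.3,interpolation=cv2.INTER_CUBIC);b=cv2.resize(t[110:230,230:350],None,fx=3.3,fy=3.3,interpolation=cv2.INTER_CUBIC)
cv2.imwrite("pics/s5.png",np.hstack([a,b]))
c=pix("side",[p[0],p[1],foot+.042]);d=pix("side",[.623,-.1141,.08]);print(c,d)
r=int(round(c[1])); print(r,int(c[0])-16,im[r-1:r+2,int(c[0])-16:int(c[0])+18].astype(float).mean(2).mean(0).round().astype(int).tolist())
E
```

```text
[ 0.62310194 -0.11338104  0.22923875] [-0.55590267 -0.23416121 -2.48146387] 0.26828085885344705
[np.float64(318.39538783833495), np.float64(180.0247713745096)] [np.float64(317.1110040217843), np.float64(215.36732783743722)]
180 302 [148, 131, 105, 80, 69, 65, 62, 67, 76, 83, 88, 93, 97, 101, 102, 107, 107, 105, 104, 99, 98, 96, 94, 93, 90, 89, 99, 111, 115, 116, 118, 119, 119, 117]
```

View pics/s5.png

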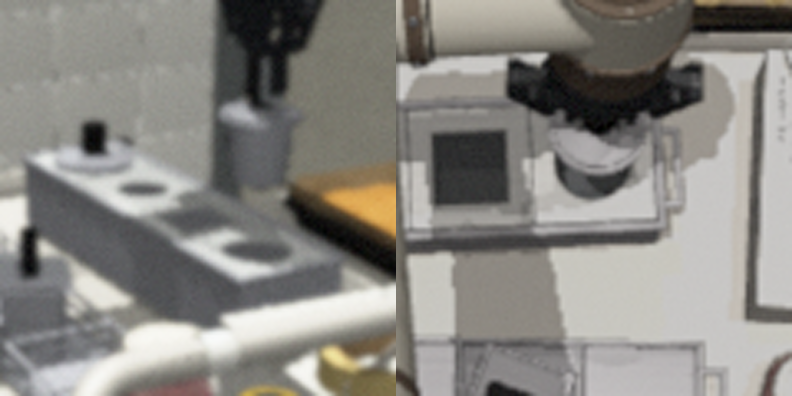

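Emit:
{"api": "step_arm", "payload": {
  "linear": [
    [-0.003,0.002,0.04],
    [0,0,0.06],
    [0,0,0.06],
    [0,0,0.05],
    [0,0,0.05],
    [0,0,0.04],
    [0,0,0.04],
    [0,0,0.04],
    [0,0,0.04],
    [0,0,0.02],
    [0,0,0.01],
    [0,0,0]
  ],
  "spin": [0,0,0,0,0,0,0,0,0,0,0,0]
}}

```text
t: 17.0
tcp_pos: [0.624, -0.1148, 0.1161]
ee_rot: [-0.0, 0.707, 0.707, -0.0]
force: [-0.8, 1.2, -3.2]
width: 0.265
```

Emit:
{"api": "step_arm", "payload": {
  "linear": [
    [0,0,0.004],
    [0,0,0.004],
    [0,0,0]
  ],
  "spin": [0,0,0]
}}

```text
t: 17.3
tcp_pos: [0.624, -0.1147, 0.1145]
ee_rot: [0.0, 0.707, 0.707, 0.0]
force: [-0.8, -1.0, -2.5]
width: 0.262
```

Emit:
{"api": "step_arm", "payload": {
  "linear": [
    [0,0,0.004],
    [0,0,0.004],
    [0,0,0]
  ],
  "spin": [0,0,0]
}}

```text
t: 17.6
tcp_pos: [0.6239, -0.1147, 0.1121]
ee_rot: [-0.0, 0.707, 0.707, -0.0]
force: [-0.2, 0.0, -2.5]
width: 0.263
```

Emit:
{"api": "step_arm", "payload": {
  "linear": [
    [0,0,0.004],
    [0,0,0],
    [0,0,0]
  ],
  "spin": [0,0,0]
}}

```text
t: 17.9
tcp_pos: [0.624, -0.1148, 0.1113]
ee_rot: [-0.0, 0.707, 0.707, -0.0]
force: [0.5, 0.3, -2.3]
width: 0.263
```

Emit:
{"api": "step_arm", "payload": {
  "linear": [
    [0,0,0.004],
    [0,0,0],
    [0,0,0]
  ],
  "spin": [0,0,0]
}}

```text
t: 18.2
tcp_pos: [0.6241, -0.1147, 0.1108]
ee_rot: [0.0, 0.707, 0.707, 0.0]
force: [-1.2, 1.2, 1.1]
width: 0.26
```

Emit:
{"api": "step_arm", "payload": {
  "linear": [
    [0,0,0.002],
    [0,0,0],
    [0,0,0],
    [0,0,0],
    [0,0,-0.02],
    [0,0,-0.08],
    [0,0,-0.13],
    [0,0,-0.13]
  ],
  "spin": [0,0,0,0,0,0,0,0],
  "fingers": 60
}}

```text
t: 19.0
tcp_pos: [0.6237, -0.1148, 0.2008]
ee_rot: [-0.0, 0.707, 0.707, -0.0]
force: [-0.1, 0.4, -0.3]
width: 0.601
```

Emit:
{"api": "step_arm", "payload": {
  "linear": [
    [0.0626,-0.0468,0],
    [0.1253,-0.0935,0],
    [0.1253,-0.0935,0],
    [0.1253,-0.0935,0],
    [0.1253,-0.0935,0],
    [0.1253,-0.0935,0],
    [0.1253,-0.0935,0],
    [0.1253,-0.0935,0],
    [0.0626,-0.0468,0],
    [0,0,0],
    [0,0,0],
    [0,0,0]
  ],
  "spin": [0,0,0,0,0,0,0,0,0,0,0,0]
}}

```text
t: 20.2
tcp_pos: [0.4373, 0.1353, 0.2]
ee_rot: [0.0, 0.707, 0.707, 0.0]
force: [0.2, -0.4, 0.3]
width: 0.601
```

Emit:
{"api": "step_arm", "payload": {
  "linear": [
    [0,0,0.06],
    [0,0,0.11],
    [0,0,0.11],
    [0,0,0.08],
    [0,0,0.04],
    [0,0,0.015],
    [0,0,0],
    [0,0,0]
  ],
  "spin": [0,0,0,0,0,0,0,0]
}}

```text
t: 21.0
tcp_pos: [0.4376, 0.136, 0.0969]
ee_rot: [0.0, 0.707, 0.707, 0.001]
force: [-0.6, -0.2, 0.4]
width: 0.595
```

Down 2.5 mm more, grip, lift.

Emit:
{"api": "step_arm", "payload": {
  "linear": [
    [0,0,0.01],
    [0,0,0],
    [0,0,0],
    [0,0,0],
    [0,0,0],
    [0,0,0],
    [0,0,0]
  ],
  "spin": [0,0,0,0,0,0,0],
  "fingers": 0
}}

```text
t: 21.7
tcp_pos: [0.4372, 0.136, 0.094]
ee_rot: [0.0, 0.707, 0.707, 0.001]
force: [-1.0, 1.8, 5.8]
width: 0.214
```

Emit:
{"api": "step_arm", "payload": {
  "linear": [
    [0,0,-0.02],
    [0,0,-0.04],
    [0,0,-0.08],
    [0,0,-0.1],
    [0,0,-0.1],
    [0,0,-0.1],
    [0,0,-0.08],
    [0,0,-0.02],
    [0,0,0],
    [0,0,0],
    [0,0,0]
  ],
  "spin": [0,0,0,0,0,0,0,0,0,0,0]
}}

```text
t: 22.8
tcp_pos: [0.4361, 0.1353, 0.2272]
ee_rot: [-0.0, 0.707, 0.707, -0.001]
force: [-0.1, -0.6, -1.6]
width: 0.22
```

Emit:
{"api": "step_arm", "payload": {
  "linear": [
    [-0.0232,0.0697,0],
    [-0.0464,0.1394,0],
    [-0.0464,0.1394,0],
    [-0.0464,0.1394,0],
    [-0.0464,0.1394,0],
    [-0.0232,0.0697,0],
    [0,0,0],
    [0,0,0],
    [0,0,0],
    [0,0,0],
    [0,0,0]
  ],
  "spin": [0,0,0,0,0,0,0,0,0,0,0]
}}

```text
t: 23.9
tcp_pos: [0.6105, 0.0782, 0.229]
ee_rot: [0.0, 0.707, 0.708, 0.0]
force: [-0.6, 0.3, -1.3]
width: 0.211
```

```bash
python3 - <<'E'
from h import *
s=manip.read_state(); p=s["tcp_pos"];print(p,s["force"],s["width"])
t=vision.read_camera("top");im=vision.read_camera("side")
foot=p[2]-.086
a=cv2.resize(im[140:260,240:360],None,fx=3.3,fy=3.3,interpolation=cv2.INTER_CUBIC);b=cv2.resize(t[110:230,150:350],None,fx=2,fy=2,interpolation=cv2.INTER_CUBIC)
b=cv2.copyMakeBorder(b,0,396-240,0,0,cv2.BORDER_CONSTANT)
cv2.imwrite("pics/s6.png",np.hstack([a,b]))
for h in(.036,.042):
  c=pix("side",[p[0],p[1],foot+h]);r=int(round(c[1])); print(c,r,int(c[0])-12,im[r-1:r+2,int(c[0])-12:int(c[0])+14].astype(float).mean(2).mean(0).round().astype(int).tolist())
E
```

```text
[0.61050248 0.07821996 0.22899722] [-0.55830857  0.2734829  -1.29160165] 0.21107784521669598
[np.float64(282.81718219786603), np.float64(166.35168269749516)] 166 270 [148, 146, 149, 148, 145, 139, 120, 94, 88, 90, 95, 96, 99, 99, 99, 97, 97, 92, 85, 86, 111, 137, 146, 149, 147, 148]
[np.float64(282.83589391041687), np.float64(164.46833393862903)] 164 270 [152, 151, 151, 147, 146, 141, 122, 98, 90, 92, 98, 99, 103, 99, 99, 97, 93, 91, 84, 87, 110, 138, 147, 148, 149, 149]
```

View pics/s6.png

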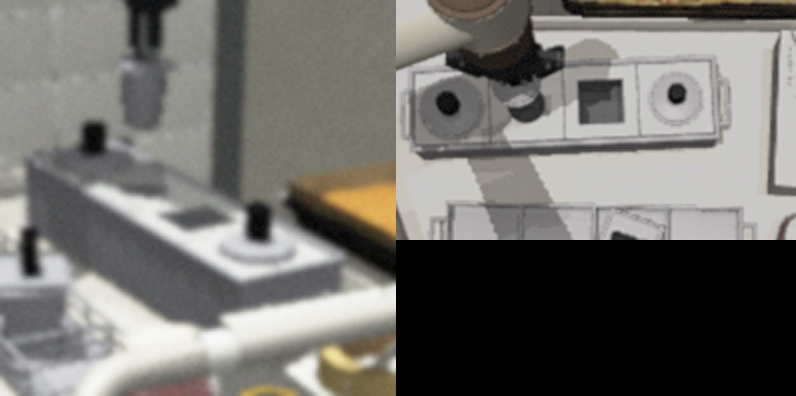

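Emit:
{"api": "step_arm", "payload": {
  "linear": [
    [-0.003,-0.003,0.04],
    [0,0,0.06],
    [0,0,0.06],
    [0,0,0.05],
    [0,0,0.05],
    [0,0,0.04],
    [0,0,0.04],
    [0,0,0.04],
    [0,0,0.04],
    [0,0,0.02],
    [0,0,0.01],
    [0,0,0]
  ],
  "spin": [0,0,0,0,0,0,0,0,0,0,0,0]
}}

```text
t: 25.2
tcp_pos: [0.6104, 0.077, 0.1159]
ee_rot: [0.0, 0.707, 0.707, -0.0]
force: [0.2, 0.0, -1.3]
width: 0.215
```

Emit:
{"api": "step_arm", "payload": {
  "linear": [
    [0,0,0.004],
    [0,0,0.004],
    [0,0,0.004],
    [0,0,0],
    [0,0,0]
  ],
  "spin": [0,0,0,0,0]
}}

```text
t: 25.7
tcp_pos: [0.6104, 0.0771, 0.1131]
ee_rot: [0.0, 0.707, 0.707, 0.0]
force: [-0.7, 0.5, -2.1]
width: 0.216
```

Emit:
{"api": "step_arm", "payload": {
  "linear": [
    [0,0,0.004],
    [0,0,0],
    [0,0,0]
  ],
  "spin": [0,0,0]
}}

```text
t: 26.0
tcp_pos: [0.6103, 0.0771, 0.112]
ee_rot: [-0.0, 0.707, 0.707, -0.0]
force: [-0.2, 0.4, -1.4]
width: 0.218
```

Emit:
{"api": "step_arm", "payload": {
  "linear": [
    [0,0,0.004],
    [0,0,0],
    [0,0,0]
  ],
  "spin": [0,0,0]
}}

```text
t: 26.3
tcp_pos: [0.6103, 0.0771, 0.111]
ee_rot: [-0.0, 0.707, 0.707, -0.0]
force: [-0.9, -0.2, -1.8]
width: 0.217
```

Emit:
{"api": "step_arm", "payload": {
  "linear": [
    [0,0,0.003],
    [0,0,0],
    [0,0,0]
  ],
  "spin": [0,0,0]
}}

```text
t: 26.6
tcp_pos: [0.6103, 0.0771, 0.1103]
ee_rot: [-0.0, 0.707, 0.707, -0.0]
force: [-0.0, 0.5, -1.9]
width: 0.211
```

Emit:
{"api": "step_arm", "payload": {
  "linear": [
    [0,0,0.003],
    [0,0,0],
    [0,0,0]
  ],
  "spin": [0,0,0]
}}

```text
t: 26.9
tcp_pos: [0.6104, 0.0771, 0.1102]
ee_rot: [0.0, 0.707, 0.707, 0.0]
force: [-1.6, -0.5, 3.3]
width: 0.215
```

Emit:
{"api": "step_arm", "payload": {
  "linear": [
    [0,0,0],
    [0,0,0],
    [0,0,0],
    [0,0,-0.02],
    [0,0,-0.08],
    [0,0,-0.13],
    [0,0,-0.13]
  ],
  "spin": [0,0,0,0,0,0,0],
  "fingers": 60
}}

```text
t: 27.6
tcp_pos: [0.6102, 0.0769, 0.2004]
ee_rot: [-0.0, 0.707, 0.707, -0.001]
force: [0.8, 0.4, 0.3]
width: 0.602
```

Emit:
{"api": "step_arm", "payload": {
  "linear": [
    [-0.0451,-0.0586,0],
    [-0.0902,-0.1172,0],
    [-0.0902,-0.1172,0],
    [-0.0902,-0.1172,0],
    [-0.0902,-0.1172,0],
    [-0.0902,-0.1172,0],
    [-0.0451,-0.0586,0]
  ],
  "spin": [0,0,0,0,0,0,0]
}}

```text
t: 28.3
tcp_pos: [0.4323, -0.0596, 0.1999]
ee_rot: [-0.0, 0.707, 0.707, 0.0]
force: [0.2, 0.4, -0.2]
width: 0.605
```

Emit:
{"api": "step_arm", "payload": {
  "linear": [
    [0,0,0],
    [0,0,0],
    [0,0,0],
    [0,0,0],
    [0,0,0],
    [0,0,0],
    [0,0,0],
    [0,0,0],
    [0,0,0],
    [0,0,0],
    [0,0,0],
    [0,0,0]
  ],
  "spin": [-0.2597,-0.2597,-0.2597,-0.2597,-0.2597,-0.2597,-0.2597,-0.2597,-0.2597,0,0,0]
}}

```text
t: 29.5
tcp_pos: [0.4348, -0.0583, 0.1997]
ee_rot: [0.0, 0.173, 0.985, 0.0]
force: [-0.1, -0.6, -0.4]
width: 0.601
```

```bash
python3 - <<'E'
from h import *
s=manip.read_state(); w,x,y,z=s["ee_rot"]; m=R.from_quat([x,y,z,w]).as_matrix(); print(s["t"],s["tcp_pos"],s["width"],s["qpos"][5],"jaw",np.degrees(np.arctan2(m[1,0],m[0,0])))
im=vision.read_camera("side");t=vision.read_camera("top")
a=cv2.resize(im[140:260,200:320],None,fx=3.3,fy=3.3,interpolation=cv2.INTER_CUBIC);b=cv2.resize(t[130:250,160:280+0],None,fx=3.3,fy=3.3,interpolation=cv2.INTER_CUBIC)
cv2.imwrite("pics/s7.png",np.hstack([a,b]))
E
```

```text
29.5 [ 0.43481617 -0.05827628  0.19969628] 0.6014808885932381 -0.5879560895432056 jaw 160.044380424204
```

View pics/s7.png

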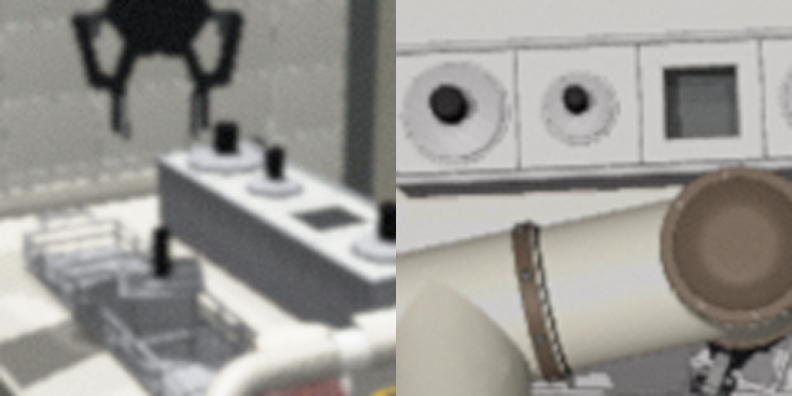

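Emit:
{"api": "step_arm", "payload": {
  "linear": [
    [0,0,0.06],
    [0,0,0.11],
    [0,0,0.11],
    [0,0,0.08],
    [0,0,0.04],
    [0,0,0.02],
    [0,0,0.005],
    [0,0,0],
    [0,0,0]
  ],
  "spin": [0,0,0,0,0,0,0,0,0]
}}

```text
t: 30.5
tcp_pos: [0.4353, -0.0582, 0.0941]
ee_rot: [0.001, 0.172, 0.985, 0.0]
force: [-0.3, -0.0, -0.9]
width: 0.599
```

Emit:
{"api": "step_arm", "payload": {
  "linear": [
    [0,0,0],
    [0,0,0],
    [0,0,0],
    [0,0,0],
    [0,0,0],
    [0,0,0]
  ],
  "spin": [0,0,0,0,0,0],
  "fingers": 0
}}

```text
t: 31.1
tcp_pos: [0.4347, -0.0583, 0.0936]
ee_rot: [0.0, 0.172, 0.985, 0.0]
force: [-1.8, -0.0, 4.3]
width: 0.157
```

Emit:
{"api": "step_arm", "payload": {
  "linear": [
    [0,0,-0.02],
    [0,0,-0.04],
    [0,0,-0.08],
    [0,0,-0.1],
    [0,0,-0.1],
    [0,0,-0.1],
    [0,0,-0.08],
    [0,0,-0.02],
    [0,0,0],
    [0,0,0],
    [0,0,0]
  ],
  "spin": [0,0,0,0,0,0,0,0,0,0,0]
}}

```text
t: 32.2
tcp_pos: [0.4338, -0.0584, 0.227]
ee_rot: [-0.001, 0.173, 0.985, -0.0]
force: [0.3, 0.9, -3.6]
width: 0.157
```

```bash
python3 - <<'E'
from h import *
s=manip.read_state(); w,x,y,z=s["ee_rot"]; m=R.from_quat([x,y,z,w]).as_matrix(); a=np.degrees(np.arctan2(m[1,0],m[0,0])); p=s["tcp_pos"]; print(p,s["width"],"jaw",a)
th=np.radians(183.9); d=np.array([.6165,-.0183])-p[:2]
print("spin",-(183.9-a)/30,"lin after spin", np.array([d@[np.cos(th),np.sin(th)], d@[np.sin(th),-np.cos(th)]])/.25)
E
```

```text
[ 0.43375671 -0.05841549  0.226961  ] 0.1571650378566544 jaw 160.1315181389444
spin -0.792282728701854 lin after spin [-0.74019431  0.11037303]
```

Emit:
{"api": "step_arm", "payload": {
  "linear": [
    [0,0,0],
    [0,0,0],
    [0,0,0],
    [0,0,0],
    [-0.062,0.0092,0],
    [-0.1234,0.0184,0],
    [-0.1234,0.0184,0],
    [-0.1234,0.0184,0],
    [-0.1234,0.0184,0],
    [-0.1234,0.0184,0],
    [-0.0614,0.0092,0],
    [0,0,0]
  ],
  "spin": [-0.2,-0.2,-0.2,-0.192,0,0,0,0,0,0,0,0]
}}

```text
t: 33.4
tcp_pos: [0.6188, -0.0177, 0.2256]
ee_rot: [-0.002, -0.034, 0.999, -0.0]
force: [-0.4, 0.5, -2.8]
width: 0.153
```

Emit:
{"api": "step_arm", "payload": {
  "linear": [
    [0,0,0],
    [0,0,0],
    [0,0,0],
    [0,0,0]
  ],
  "spin": [0,0,0,0]
}}

```text
t: 33.8
tcp_pos: [0.6169, -0.0183, 0.2287]
ee_rot: [0.0, -0.034, 0.999, 0.0]
force: [-0.1, 0.4, -3.0]
width: 0.155
```

```bash
python3 - <<'E'
from h import *
s=manip.read_state(); w,x,y,z=s["ee_rot"]; m=R.from_quat([x,y,z,w]).as_matrix(); a=np.degrees(np.arctan2(m[1,0],m[0,0])); p=s["tcp_pos"]; print(p,s["width"],"jaw",a)
th=np.radians(a); d=np.array([.6165,-.0183])-p[:2]
print("lin", np.array([d@[np.cos(th),np.sin(th)], d@[np.sin(th),-np.cos(th)]])/.25)
im=vision.read_camera("side");t=vision.read_camera("top")
A=cv2.resize(im[140:230,250:350],None,fx=4,fy=4,interpolation=cv2.INTER_CUBIC);b=cv2.resize(t[120:210,200:300],None,fx=4,fy=4,interpolation=cv2.INTER_CUBIC)
foot=p[2]-.0865; th=np.radians(a)
def draw(img,n,o,r,z):
    c=[(p[0]+r*(i*np.cos(th)-j*np.sin(th)),p[1]+r*(i*np.sin(th)+j*np.cos(th)),z) for i,j in((1,1),(1,-1),(-1,-1),(-1,1))]
    q=(np.array([pix(n,k) for k in c])-o+.5)*4; cv2.polylines(img,[q.round().astype(np.int32)],True,(0,0,255),1)
draw(A,"side",(250,140),.036,foot+.06);draw(A,"side",(250,140),.0215,foot)
draw(b,"top",(200,120),.036,foot+.06);draw(b,"top",(200,120),.025,.08)
cv2.imwrite("pics/s8.png",np.hstack([A,b]))
E
```

```text
[ 0.61691049 -0.01830929  0.22872835] 0.1552251683422426 jaw -176.09405352014886
lin [0.0016356  0.00014891]
```

View pics/s8.png

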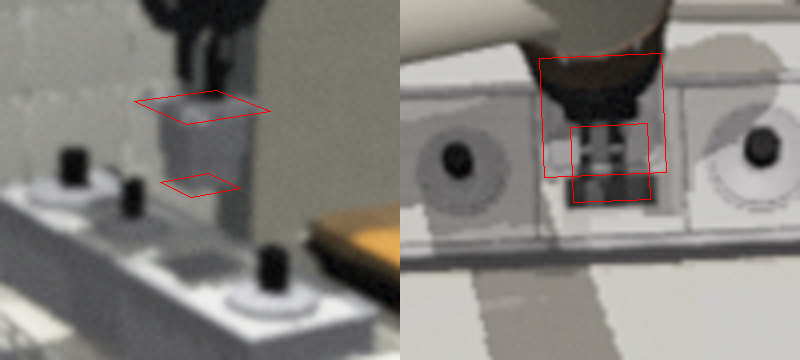

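Emit:
{"api": "step_arm", "payload": {
  "linear": [
    [0.001,0,0.04],
    [0,0,0.06],
    [0,0,0.06],
    [0,0,0.05],
    [0,0,0.05],
    [0,0,0.04],
    [0,0,0.04],
    [0,0,0.04],
    [0,0,0.04],
    [0,0,0.02],
    [0,0,0.01],
    [0,0,0]
  ],
  "spin": [0,0,0,0,0,0,0,0,0,0,0,0]
}}

```text
t: 35.1
tcp_pos: [0.6172, -0.0182, 0.1156]
ee_rot: [-0.0, -0.034, 0.999, -0.0]
force: [0.2, -0.3, -3.0]
width: 0.155
```

Emit:
{"api": "step_arm", "payload": {
  "linear": [
    [0,0,0.004],
    [0,0,0.004],
    [0,0,0.004],
    [0,0,0],
    [0,0,0]
  ],
  "spin": [0,0,0,0,0]
}}

```text
t: 35.6
tcp_pos: [0.6172, -0.0182, 0.1129]
ee_rot: [0.0, -0.034, 0.999, 0.0]
force: [-0.2, -0.4, -3.1]
width: 0.153
```

Emit:
{"api": "step_arm", "payload": {
  "linear": [
    [0,0,0.004],
    [0,0,0],
    [0,0,0]
  ],
  "spin": [0,0,0]
}}

```text
t: 35.9
tcp_pos: [0.6171, -0.0182, 0.1117]
ee_rot: [-0.0, -0.034, 0.999, -0.0]
force: [-0.6, 0.5, -3.0]
width: 0.155
```

Emit:
{"api": "step_arm", "payload": {
  "linear": [
    [0,0,0.004],
    [0,0,0],
    [0,0,0]
  ],
  "spin": [0,0,0]
}}

```text
t: 36.2
tcp_pos: [0.6171, -0.0182, 0.1108]
ee_rot: [-0.0, -0.034, 0.999, -0.0]
force: [-1.2, 0.3, -3.0]
width: 0.153
```

Emit:
{"api": "step_arm", "payload": {
  "linear": [
    [0,0,0.003],
    [0,0,0],
    [0,0,0]
  ],
  "spin": [0,0,0]
}}

```text
t: 36.5
tcp_pos: [0.6171, -0.0182, 0.11]
ee_rot: [-0.0, -0.034, 0.999, -0.0]
force: [0.1, -0.3, -2.8]
width: 0.155
```

Emit:
{"api": "step_arm", "payload": {
  "linear": [
    [0,0,0.003],
    [0,0,0],
    [0,0,0]
  ],
  "spin": [0,0,0]
}}

```text
t: 36.8
tcp_pos: [0.6172, -0.0182, 0.1098]
ee_rot: [0.0, -0.034, 0.999, -0.0]
force: [-0.9, -0.1, -0.0]
width: 0.155
```

Emit:
{"api": "step_arm", "payload": {
  "linear": [
    [0,0,0.002],
    [0,0,0],
    [0,0,0]
  ],
  "spin": [0,0,0]
}}

```text
t: 37.1
tcp_pos: [0.6172, -0.0182, 0.1097]
ee_rot: [0.0, -0.034, 0.999, -0.0]
force: [-3.6, -0.1, 5.7]
width: 0.155
```

Emit:
{"api": "step_arm", "payload": {
  "linear": [
    [0,0,0],
    [0,0,0],
    [0,0,0],
    [0,0,-0.02],
    [0,0,-0.08],
    [0,0,-0.13],
    [0,0,-0.15],
    [0,0,-0.1],
    [0.1,0,0],
    [0.18,0,0],
    [0.18,0,0],
    [0.18,0,0]
  ],
  "spin": [0,0,0,0,0,0,0,0,0,0,0,0],
  "fingers": 60
}}

```text
t: 38.3
tcp_pos: [0.456, -0.0293, 0.2289]
ee_rot: [0.0, -0.034, 0.999, -0.0]
force: [-0.5, 0.5, 0.3]
width: 0.6
```

Emit:
{"api": "step_arm", "payload": {
  "linear": [
    [0.05,0,0],
    [0,0,0],
    [0,0,0],
    [0,0,0]
  ],
  "spin": [0,0,0,0]
}}

```text
t: 38.7
tcp_pos: [0.4464, -0.0297, 0.229]
ee_rot: [0.0, -0.034, 0.999, -0.0]
force: [0.1, -0.1, -0.5]
width: 0.604
```

```bash
python3 - <<'E'
from h import *
im=vision.read_camera("side");t=vision.read_camera("top")
A=cv2.resize(im[160:260,240:340],None,fx=4,fy=4,interpolation=cv2.INTER_CUBIC);b=cv2.resize(t[130:190,155:315],None,fx=5,fy=5,interpolation=cv2.INTER_CUBIC)
cv2.imwrite("pics/s9.png",A[:290]);c=cv2.copyMakeBorder(A[:290],0,0,0,400,cv2.BORDER_CONSTANT)
cv2.imwrite("pics/s9.png",np.vstack([c,b]))
E
```

```text
(no output)
```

View pics/s9.png

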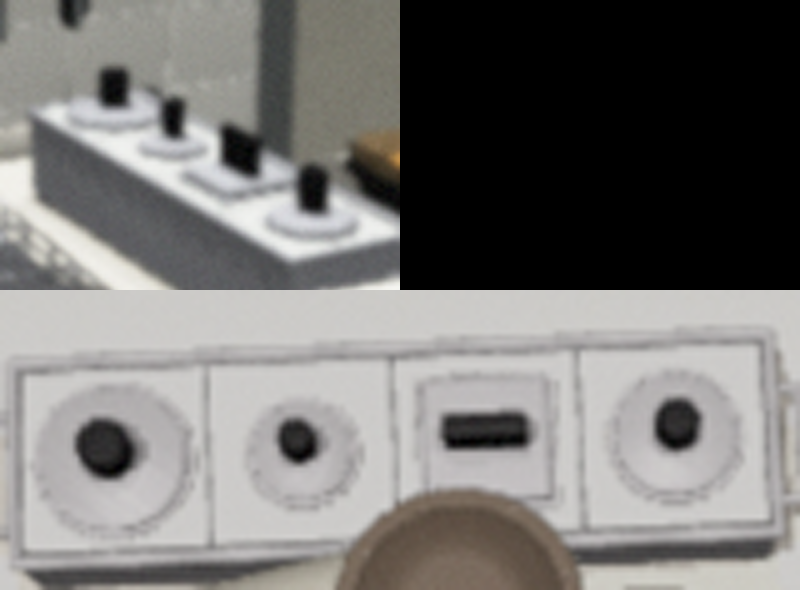

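```bash
python3 -c "
from workcell import manip
print(manip.finish_job())"
```

```text
the job is handed in; nothing more can be done
None
```

All four pots are out of the caddy and hanging in their own openings: large, medium, small, then square. I handed the job in about 39 s into the 112 s limit.

- **Seating:** The last side and top pictures show all four pots hanging level by their rims. At each placing, the force changed from carrying the pot's weight to a light push of 1 to 6 N. The tool stood at nearly the same height each time, 110 to 111 mm.
- **Clear of the work:** The arm stands well back from the rail and touches nothing. Its last force reading was about 0 N.
- **Bystanders:** The path never went near the kitchen timer or the jam jar. I did not measure their positions again at the end.
- **Checks that disagreed:** My rim-outline fit in the first top picture gave unreliable pot centres, so I dropped it. Knob centres in the top picture read up to about 4 mm towards the camera. I corrected for that and checked each pot against the side camera before lowering it.

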